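# Uncover the bearing tray and hold it level over the turntable

## Task

Take the loose dust cover off the ball on the bearing tray and stand it, knob up, on the round rubber mat. Then lift the tray, carry it without letting the ball leave its pocket, and finish while still holding it level and motionless, centred over the turntable with its underside about 10 cm above the turntable's top. Leave the other things on the bench where they are.

Things in the scene. Friction and masses are not known exactly. Their poses are not given: they have to be found in the camera images.
- tray: loose aluminium bearing tray, 300 g: plate 180 x 80 x 10 mm (x, y, z), flat on the bench, any yaw. Origin: centre of underside, z up. Grip fin upright at the centre: 44 mm long (x), 12 thick (y), top 72 above the underside. Ball pocket at x = +58 mm; at x = -55 a fixed steel bearing, 52 wide, 12 high. Balances about the fin with the ball in
- tray_pocket (a point): where the ball's centre rests: tray x = +58 mm, 20 mm above the underside. The pocket is round, 22 mm wide, only 2.5 mm deep (floor 7.5 mm above the underside): the ball rolls out if the tray is tipped more than about 35 degrees or jerked. Under the cover at the start
- tray_grip (a point): point in the middle of the tray's grip fin, 50 mm above the underside and 22 mm below the fin's top
- ball_center (a point): centre of the loose steel ball, 25 mm across, 64 g; it has about 3 mm of play sideways in its pocket
- cover: loose black plastic dust cover, 50 g: upturned round cup 50 mm across, 32 high, open below (inside 44 wide, 29 high), with a knob on top 18 across, 26 high (58 in all). Origin: centre of its lower rim, z up through the knob. Starts over the ball, standing on the tray's plate (10 mm above the bench)
- cover_knob (a point): middle of the cover's knob, 45 mm above the lower rim
- mat: round black rubber mat, 100 mm across, 3 mm thick, fixed on the bench, clear of everything. Origin: centre of its underside
- turntable: round white turntable, 200 mm across, on a low blue cross-shaped foot; fixed, does not turn; its top is 55 mm above the bench. Origin: centre of its foot at bench level
- turntable_top (a point): middle of the turntable's upper face, 55 mm above the bench
- race: bystander: steel bearing ring 32 mm across, 10 mm high, lying on the turntable near its edge; origin: centre of the underside
- wrench: bystander: steel wrench 150 mm long, lying on the bench; origin: its underside, about mid-length
- screwdriver: bystander: screwdriver 170 mm long, lying on the bench; origin: its underside, about mid-length
- motor: bystander: square stepper motor 42 x 42 x 40 mm with a thin shaft up to 62 mm; origin: centre of the underside
- nut: bystander: flanged brass lead-screw nut, 30 mm across, 18 mm high; origin: centre of the underside
- block: bystander: aluminium linear bearing block 34 x 45 x 22 mm; origin: centre of the underside
- jar: bystander: small closed jar 52 mm across, 65 mm high; origin: centre of the underside
Things that resemble listed ones, but are neither listed nor needed, are in the scene too. Leave any green or yellow look-alike of the cover alone.

How it is judged (in metres and radians):
On the way, in this order (a step that is already met when the one before it is completed fails the run):
1. the dust cover stands knob up on the rubber mat, let go, at rest (horizontal distance between cover and mat below 0.04 m and z of cover in the frame of mat between 0 and 0.006 m and angle between cover's own z axis and vertical below 0.15 rad and linear speed of cover below 0.02 m/s and contact force between cover and the arm below 0.1 N and contact force between cover and the fingers below 0.1 N), for 0.2 s.
2. the tray is lifted clear of the bench in the gripper, the ball in its pocket (height (world z) of tray above 0.04 m and distance between ball_center and tray_pocket below 0.01 m and contact force between tray and the fingers above 1 N), for 0.2 s.
At the end, for the whole second after the job is handed in: Cover upright on the mat, within 40 mm of its centre, released. Tray held by the gripper alone, within 35 mm of the turntable centre, underside 50 to 150 mm above its top, tilt under 0.09 rad, still (20 mm/s, 0.15 rad/s), ball within 10 mm of its pocket place (all of step 1 and distance between ball_center and tray_pocket below 0.01 m and horizontal distance between tray and turntable_top below 0.035 m and z of tray in the frame of turntable_top between 0.05 and 0.15 m and angle between tray's own z axis and vertical below 0.09 rad and linear speed of tray below 0.02 m/s and angular speed of tray below 0.15 rad/s and contact force between tray and the fingers above 1 N and contact force between tray and turntable below 0.1 N and contact force between tray and cover below 0.1 N and contact force between tray and jar below 0.1 N and contact force between tray and motor below 0.1 N); the arm keeps its last pose, push and grip.
It fails at once if the ball leaves its pocket (distance between ball_center and tray_pocket above 0.015 m).
It fails at once if a bystander is moved by more than 30 mm (distance of any of race, wrench, screwdriver, motor, nut, block, jar from where it was at the start of the episode above 0.03 m).
It also fails if it takes over 61 s, if anything falls off the work surface, if the arm or the gripper's body presses on something with over 40 N, if the wrist force passes 120 N, or if a joint passes its speed limit or range.

## Robot

A 6-joint arm with a two-finger parallel gripper is mounted at the origin on the work surface. World frame = base frame: x ahead of the robot, y to its left, z up, the work surface at z = 0. Lengths are in mm, angles in degrees, forces in N, time in s.
With the tool pointing down it reaches from about 300 to 850 mm from the base axis. Payload 4.2 kg.
Tool frame: the origin (TCP) lies on the mounting face of the last link; the fingertips stand 191 mm ahead of it and the grasp point (between the pads) lies 172 mm ahead of it; z points along the fingers, y is the direction in which the jaws open and shut (so a half turn about z gives the same grasp; the last joint's range is limited). The gripper opens to 91 mm and grips with 3 to 60 N. Pads are 32 mm wide; open, the fingers measure 118 mm over their backs; the gripper's body (76 mm by 178 mm) begins 60 mm behind the grasp point.
Start: joints at [65.145, 18.312, 89.639, -0, 72.044, -1.146], TCP at [231.199, 526.469, 404.776] pointing down, gripper open.
Joint ranges: [-177.97, 177.97], [-48.28, 115.42], [12.27, 149.76], [-77.06, 257.06], [2.81, 150.46], [-146.56, 146.56]. Speed limits (degrees/s): [147.25, 147.25, 180, 180, 180, 180].

## Interface

Orientations are given as [roll, pitch, yaw] about the fixed x, y, z axes, in that order (R = Rz(yaw) Ry(pitch) Rx(roll)).
In Python, from workcell import env gives the robot as it stands.
- The arm moves only by the shell command python3 -m handwheel 'ROWS' [FORCE]. ROWS is JSON, a list of rows, each an object with "gripper": the opening in per cent of the stroke, from 0 (shut) to 100 (fully open); "travel": the shift along the tool's x, y, z in m, a list of three; "twist": the turn about the tool's z in rad. In form: [{"gripper": gripper, "travel": [x, y, z], "twist": twist}, ...]. A call has 1 to 5 rows; each row shifts and turns the commanded pose from where the row before left it, along the tool's axes as they then stand; what a row does not reach is not made up. A row lasts 1/12 s, in which the tool goes at most 41.7 mm and 7.16 degrees, less where a joint would pass 70% of its speed; a pose out of reach is approached as far as the arm can. A call with a gripper value outside its range is refused whole. The fingers move at their own pace and stop on an object; FORCE is the grip in N (left out, the last holds). Time passes only in rows, so rows that do not move let the fingers close. It gives the time, the measured TCP pose, the force and the opening at its end, in the units of the state.
- env.state(): the state, without advancing time (a new reading comes with each control period).
- env.grab_frame(name): name is "scene" or "side" or "wrist"; returns a dict with "frame" (480x640x3 uint8, red, green, blue), "intrinsics" (3x3 intrinsics, pixels), "extrinsics" (4x4, takes a point from camera to world coordinates). Camera axes: x right, y down, z forward; pixel columns grow to the right and rows downward; lengths in mm; the calibration is good to about 2 mm. The wrist camera is an equidistant fisheye: a pixel r from the principal point sees the ray r / f radians off the axis. A picture is of the moment at which its call begins. There is no depth.
- env.job_done(): hands the job in, once; it reports no verdict.
Trained networks look in the newest picture that a camera, given by its name, has taken for a name from the list of things; names that differ only in an ending like _2 or _b are one class to them, and where a whole thing is asked for, a point or a joint stands for the part that bears it (a point fixed in the world has none). Each returns a list of dicts, best first, with "confidence" (0 to 1); they miss things now and then, are a little off and sometimes report something else, mostly with a low value. They report only what shows in the picture. A call takes as long as a camera call. They do not tell look-alikes from the thing itself.
- env.trace(camera, thing): "pixels" (480x640 bool, what is visible of it) and "uv" ([column, row] in pixels, amid what is visible of it).
- env.pinpoint(camera, thing): "uv" ([column, row] in pixels: a listed point, or the origin of a listed thing).
The state is a dict: "time_s": time; "qpos": joint angles; "qvel": joint speeds; "effort": joint torques, N m; "ee_pos": TCP position; "ee_rot": TCP orientation; "force": force on the tool from outside, world axes, zero at the start; "torque": the same for the moment, N m; "gripper_width": finger opening in mm.
Only numpy, scipy, OpenCV 4.12 (cv2) and the standard library are available. Lean on these libraries where they do the work, as an engineer would, in place of code of your own. Each camera call takes 0.05 s, during which the arm holds its last target. There are 200 camera calls.

## Working session

There is one attempt and no reset: what is moved stays moved. The work goes in short steps, Python scripts to look and compute and a shell command to move; the robot and the scene stay as the last step left them, time stands still between calls to the robot, and variables do not carry over. Pictures are saved under pics/ and viewed, about 8 in all and at most 12, crops included, and the job is handed in when it is done.

```bash
mkdir -p pics; cat > h.py <<'E'
from workcell import env
import numpy as np, cv2
def ray(f,uv):
    K=np.array(f["intrinsics"]);E=np.array(f["extrinsics"])
    x=(uv[0]-K[0,2])/K[0,0];y=(uv[1]-K[1,2])/K[1,1]
    if f.get("fish"):
        r=np.hypot(x,y);d=np.array([x/r*np.sin(r),y/r*np.sin(r),np.cos(r)]) if r>0 else np.array([0,0,1.])
    else: d=np.array([x,y,1.])
    d=E[:3,:3]@d
    return E[:3,3],d/np.linalg.norm(d)
def onz(f,uv,z):
    o,d=ray(f,uv);return o+d*(z-o[2])/d[2]
def proj(f,P):
    K=np.array(f["intrinsics"]);E=np.array(f["extrinsics"])
    p=E[:3,:3].T@(np.array(P,float)-E[:3,3])
    if f.get("fish"):
        th=np.arctan2(np.hypot(p[0],p[1]),p[2]);q=p[:2]/np.hypot(p[0],p[1])*th
    else:q=p[:2]/p[2]
    return K[0,0]*q[0]+K[0,2],K[1,1]*q[1]+K[1,2]
def grab(n):
    f=env.grab_frame(n);f["fish"]=n=="wrist";return f
def tri(a,b):
    A=np.zeros((3,3));c=np.zeros(3)
    for o,d in (a,b):
        M=np.eye(3)-np.outer(d,d);A+=M;c+=M@o
    return np.linalg.solve(A,c)
def save(f,n): cv2.imwrite("pics/"+n,f["frame"][:,:,::-1])
E
cat > m1.py <<'E'
from h import *
Z=dict(tray=0,tray_grip=50,ball_center=20,cover=10,cover_knob=55,mat=0,turntable=0,turntable_top=55,race=55,wrench=0,screwdriver=0,motor=0,nut=0,block=0,jar=0)
for c in ("scene","side","wrist"):
    f=grab(c);save(f,c+"1.png");print(c,np.array(f["extrinsics"])[:3,3].round())
    for t,z in Z.items():
        for r in env.pinpoint(c,t)[:3]:
            print(t,round(r["confidence"],2),np.round(r["uv"]),onz(f,r["uv"],z)[:2].round(1))
print(env.state())
E
python3 m1.py
```

```text
scene [1292.  161. 1103.]
tray 0.89 [397. 266.] [563.3 180.3]
tray_grip 0.8 [400. 254.] [563.8 180.9]
ball_center 0.66 [220. 209.] [ 509.5 -238.4]
ball_center 0.25 [186. 219.] [ 555.2 -305.6]
cover 0.9 [433. 196.] [356.4 235.1]
cover 0.79 [398. 212.] [420.4 160.6]
cover 0.75 [394. 241.] [503.6 164. ]
cover_knob 0.98 [395. 232.] [512.  162.3]
cover_knob 0.92 [434. 182.] [350.8 230.2]
cover_knob 0.7 [357. 191.] [417.1  61.3]
mat 0.68 [409. 358.] [771.8 234.5]
mat 0.64 [327. 238.] [523.7  15.6]
mat 0.44 [135. 199.] [ 512.5 -450.3]
turntable 0.62 [222. 223.] [ 534.  -229.8]
turntable 0.55 [394. 231.] [469.2 161.4]
turntable 0.48 [393. 241.] [497.7 162.2]
turntable_top 0.91 [216. 207.] [ 532.  -237.4]
turntable_top 0.31 [179. 311.] [ 798.5 -225.7]
race 0.5 [183. 216.] [ 573.9 -299.1]
wrench 0.8 [278. 340.] [791.8 -27. ]
screwdriver 0.62 [132. 198.] [ 512. -459.]
motor 0.6 [409. 359.] [774.  235.4]
motor 0.25 [180. 314.] [ 779.2 -241.4]
nut 0.44 [327. 195.] [399.1 -11.2]
nut 0.44 [182. 312.] [ 772.4 -238.6]
block 0.69 [181. 311.] [ 772.1 -241.8]
jar 0.94 [538. 272.] [510.3 484.1]
jar 0.32 
[... 849 characters left out ...]
 [225. 182.] [506.2 497.1]
wrist [169. 555. 385.]
{'time_s': 2.4, 'qpos': array([ 6.51439842e+01,  1.83119555e+01,  8.96394482e+01,  4.57789222e-04,
        7.20449437e+01, -1.14516147e+00]), 'qvel': array([-0.14894968, -0.03632644, -0.03196051, -0.05494004, -0.1158562 ,
        0.13769816]), 'effort': array([ 9.68166364e-05, -4.12346256e+01, -2.32227159e+01,  7.26717501e-02,
        3.77105176e-02, -4.87977061e-06]), 'ee_pos': array([231.20899555, 526.46151267, 404.77232531]), 'ee_rot': array([ 1.79996339e+02, -3.62416467e-04,  1.56289005e+02]), 'force': array([ 0.3100422 ,  0.14701189, -0.45746702]), 'torque': array([0.00750197, 0.00375486, 0.01851741]), 'gripper_width': 91.32301990677918}
```

View pics/scene1.png

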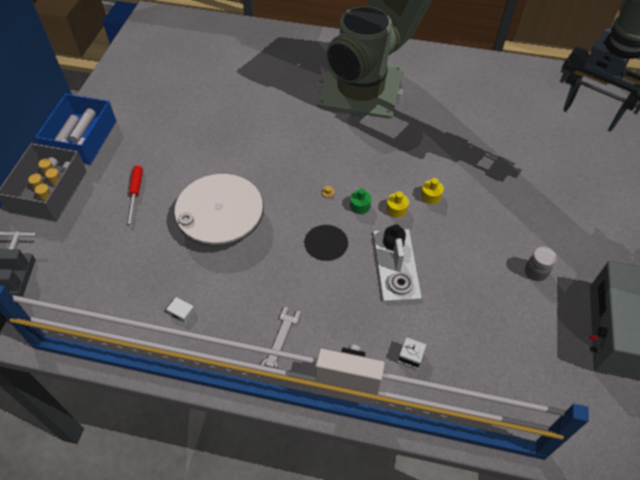

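View pics/side1.png

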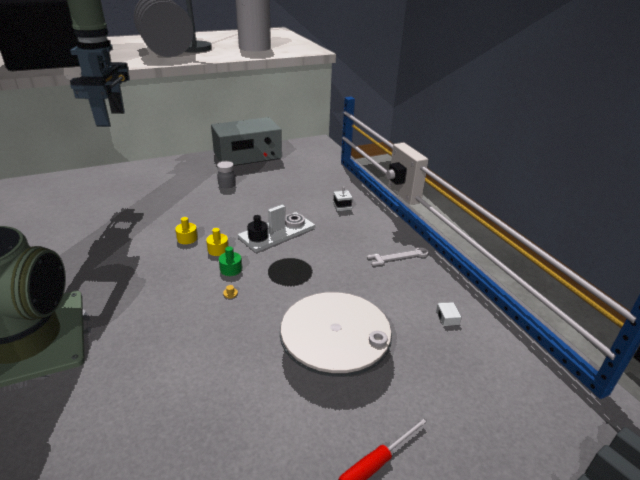

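The scene picture shows a black cover at (395,237) on the tray, its fin at (400,250), the mat at (326,242) and the turntable at (219,208). The look-alikes are two yellow and one green; the side picture agrees. Next I triangulate.

```bash
cat > m2.py <<'E'
from h import *
fs=grab("scene");fd=grab("side")
P={}
for n,a,b in (("knob",(395,232),(258,224)),("grip",(400,254),(280,212)),("ttop",(216,207),(334,327)),("mat",(327,238),(290,273))):
    P[n]=tri(ray(fs,a),ray(fd,b));print(n,P[n].round(1))
for c,f in(("scene",fs),("side",fd)):
    for t,z in (("tray",0),("mat",3),("turntable",55)):
        for r in env.trace(c,t)[:3]:
            print(c,t,round(r["confidence"],2),np.round(r["uv"]))
            m=np.array(r["pixels"]).astype(np.uint8)
            cs=max(cv2.findContours(m,0,1)[0],key=cv2.contourArea).reshape(-1,2)
            W=np.array([onz(f,u,z)[:2] for u in cs],np.float32)
            print("   rect",cv2.minAreaRect(W),"circ",cv2.minEnclosingCircle(W))
E
python3 m2.py
```

```text
knob [505.8 163.6  46.5]
grip [568.3 182.1  56.8]
ttop [ 526.6 -233.1   54. ]
mat [527.4  14.1   2.3]
scene tray 0.81 [397. 271.]
   rect ((557.5201416015625, 178.2879180908203), (186.55445861816406, 82.58321380615234), 16.14250373840332) circ ((557.8178100585938, 177.043701171875), 101.0813980102539)
scene mat 0.97 [325. 242.]
   rect ((535.3385620117188, 13.824356079101562), (98.72784423828125, 99.19236755371094), 12.702162742614746) circ ((535.4672241210938, 14.749667167663574), 50.962501525878906)
scene turntable 0.95 [220. 212.]
   rect ((534.0438842773438, -230.0411376953125), (200.4630584716797, 199.7608642578125), 12.809528350830078) circ ((533.9641723632812, -229.41392517089844), 102.63404846191406)
side tray 0.81 [279. 224.]
   rect ((554.355712890625, 217.236328125), (197.0707550048828, 151.3497314453125), 17.043485641479492) circ ((550.328369140625, 219.153564453125), 117.71771240234375)
side mat 0.84 [291. 273.]
   rect ((530.440185546875, 15.940086364746094), (98.89668273925781, 101.09859466552734), 8.662353515625) circ ((530.871826171875, 15.593981742858887), 52.41765594482422)
side turntable 0.8 [335. 332.]
   rect ((520.7515258789062, -235.37713623046875), (206.7359619140625, 196.02651977539062), 68.57242584228516) circ ((524.2650146484375, -236.63543701171875), 105.03475189208984)
side turntable 0.63 [223. 174.]
   rect ((499.4515380859375, 439.8641052246094), (175.5039825439453, 51.77371597290039), 76.50111389160156) circ ((502.28887939453125, 439.18292236328125), 87.91890716552734)
side turntable 0.35 [280. 227.]
   rect ((527.3262939453125, 132.26026916503906), (178.82455444335938, 136.97384643554688), 17.02397918701172) circ ((526.0469970703125, 131.18203735351562), 105.03645324707031)
```

```bash
python3 -m handwheel '[{"gripper":100,"travel":[-0.033,-0.0184,0],"twist":0},{"gripper":100,"travel":[-0.033,-0.0184,0],"twist":0},{"gripper":100,"travel":[-0.033,-0.0184,0],"twist":0},{"gripper":100,"travel":[-0.033,-0.0184,0],"twist":0},{"gripper":100,"travel":[-0.033,-0.0184,0],"twist":0}]'
python3 -m handwheel '[{"gripper":100,"travel":[-0.033,-0.0184,0],"twist":0},{"gripper":100,"travel":[-0.033,-0.0184,0],"twist":0},{"gripper":100,"travel":[-0.033,-0.0184,0],"twist":0},{"gripper":100,"travel":[-0.033,-0.0184,0],"twist":0},{"gripper":100,"travel":[-0.033,-0.0184,0],"twist":0}]'
python3 -m handwheel '[{"gripper":100,"travel":[-0.03,-0.0184,0],"twist":0},{"gripper":100,"travel":[-0.03,-0.0184,0],"twist":0},{"gripper":100,"travel":[0,0,0],"twist":-0.11},{"gripper":100,"travel":[0,0,0],"twist":-0.11},{"gripper":100,"travel":[0,0,0],"twist":-0.11}]'
python3 -m handwheel '[{"gripper":100,"travel":[0,0,0],"twist":-0.11},{"gripper":100,"travel":[0,0,0],"twist":-0.11},{"gripper":100,"travel":[0,0,0],"twist":-0.11},{"gripper":100,"travel":[0,0,0],"twist":-0.038},{"gripper":100,"travel":[0,0,0],"twist":0}]'
```

```text
time_s: 3.22
ee_pos: [345.9, 374.5, 404.9]
ee_rot: [180.0, 0.0, 156.3]
force: [0.1, 0.7, -0.5]
gripper_width: 91.4
time_s: 3.63
ee_pos: [460.1, 223.6, 405.0]
ee_rot: [180.0, 0.0, 156.3]
force: [-0.2, 0.1, -0.5]
gripper_width: 91.3
time_s: 4.05
ee_pos: [500.0, 166.6, 404.7]
ee_rot: [180.0, -0.0, 175.4]
force: [-0.2, 1.1, -0.4]
gripper_width: 91.6
time_s: 4.47
ee_pos: [499.5, 167.5, 404.8]
ee_rot: [180.0, 0.0, -163.7]
force: [0.3, 0.2, 1.0]
gripper_width: 91.4
```

```bash
cat > m3.py <<'E'
from h import *
f=grab("wrist");save(f,"wrist2.png");print(f["intrinsics"],np.array(f["extrinsics"]).round(2))
for t,z in (("tray",0),("tray_grip",50),("cover",10),("cover_knob",55),("mat",0),("tray_pocket",20)):
    for r in env.pinpoint("wrist",t)[:3]:
        print(t,round(r["confidence"],2),np.round(r["uv"],1),onz(f,r["uv"],z)[:2].round(1))
E
python3 m3.py
```

```text
[[371.64829954   0.         316.43512485]
 [  0.         371.64829954 236.88030304]
 [  0.           0.           1.        ]] [[-2.8000e-01  9.3000e-01  2.3000e-01  4.3461e+02]
 [ 9.6000e-01  2.7000e-01  7.0000e-02  1.4924e+02]
 [ 0.0000e+00  2.4000e-01 -9.7000e-01  3.8475e+02]
 [ 0.0000e+00  0.0000e+00  0.0000e+00  1.0000e+00]]
tray 0.76 [311.5 263. ] [557.  179.9]
tray_grip 0.74 [308.3 280.9] [559.4 178. ]
tray_grip 0.57 [175.7 202.5] [520.5  34.8]
cover 0.77 [418.9  88. ] [345.5 232.5]
cover 0.69 [251.5 102. ] [409.4  74.5]
cover 0.65 [332.6 119.5] [404.9 157.8]
cover_knob 0.96 [312.6 223.8] [503.4 166.2]
cover_knob 0.8 [333.6 117.9] [406.9 157.2]
cover_knob 0.74 [433.2  81.4] [345.4 233.6]
mat 0.68 [177.7 204.7] [535.1  20.5]
```

View pics/wrist2.png

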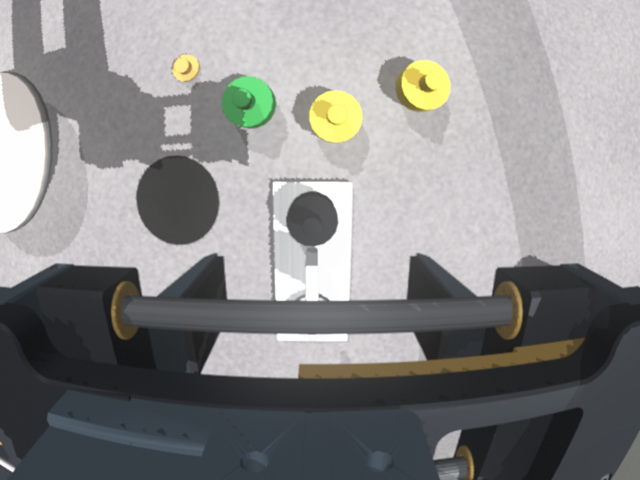

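The wrist picture shows the tray aligned with the tool axis, the black knob at (313,222), and a clear path between the jaws.

```bash
python3 -m handwheel '[{"gripper":100,"travel":[-0.0037,-0.0034,0.035],"twist":0},{"gripper":100,"travel":[0,0,0.04],"twist":0},{"gripper":100,"travel":[0,0,0.04],"twist":0},{"gripper":100,"travel":[0,0,0.035],"twist":0},{"gripper":100,"travel":[0,0,0.018],"twist":0}]'
python3 -m handwheel '[{"gripper":0,"travel":[0,0,0],"twist":0},{"gripper":0,"travel":[0,0,0],"twist":0},{"gripper":0,"travel":[0,0,0],"twist":0},{"gripper":0,"travel":[0,0,0],"twist":0},{"gripper":0,"travel":[0,0,0],"twist":0}]' 12
python3 -m handwheel '[{"gripper":0,"travel":[0,0,0],"twist":0},{"gripper":0,"travel":[0,0,0],"twist":0},{"gripper":0,"travel":[0,0,0],"twist":0},{"gripper":0,"travel":[0,0,0],"twist":0},{"gripper":0,"travel":[0,0,0],"twist":0}]' 12
```

```text
time_s: 5.23
ee_pos: [502.6, 164.8, 232.8]
ee_rot: [180.0, -0.4, -163.7]
force: [-0.3, -0.4, 0.1]
gripper_width: 91.3
time_s: 5.65
ee_pos: [504.6, 165.5, 238.5]
ee_rot: [180.0, 0.2, -163.7]
force: [-0.2, -0.2, 0.0]
gripper_width: 60.7
time_s: 6.07
ee_pos: [504.0, 165.3, 236.9]
ee_rot: [180.0, 0.0, -163.7]
force: [-0.6, -0.1, 0.6]
gripper_width: 27.3
```

```bash
python3 -m handwheel '[{"gripper":0,"travel":[0,0,0],"twist":0},{"gripper":0,"travel":[0,0,0],"twist":0},{"gripper":0,"travel":[0,0,0],"twist":0},{"gripper":0,"travel":[0,0,0],"twist":0},{"gripper":0,"travel":[0,0,0],"twist":0}]' 12
python3 -m handwheel '[{"gripper":0,"travel":[0,0,-0.003],"twist":0},{"gripper":0,"travel":[0,0,-0.006],"twist":0},{"gripper":0,"travel":[0,0,-0.012],"twist":0},{"gripper":0,"travel":[0,0,-0.015],"twist":0},{"gripper":0,"travel":[0,0,-0.015],"twist":0}]'
```

```text
time_s: 6.48
ee_pos: [504.0, 165.2, 236.7]
ee_rot: [180.0, -0.0, -163.7]
force: [-0.6, 0.9, 0.4]
gripper_width: 17.3
time_s: 6.9
ee_pos: [503.9, 165.3, 288.6]
ee_rot: [180.0, -0.0, -163.7]
force: [-0.2, -0.3, -0.2]
gripper_width: 17.5
```

```bash
python3 -m handwheel '[{"gripper":0,"travel":[0.002,-0.02,-0.01],"twist":0},{"gripper":0,"travel":[0.004,-0.035,0],"twist":0},{"gripper":0,"travel":[0.004,-0.04,0],"twist":0},{"gripper":0,"travel":[0.004,-0.035,0],"twist":0},{"gripper":0,"travel":[0.002,-0.0206,0],"twist":0}]'
python3 -m handwheel '[{"gripper":0,"travel":[0,0,0.01],"twist":0},{"gripper":0,"travel":[0,0,0.02],"twist":0},{"gripper":0,"travel":[0,0,0.018],"twist":0},{"gripper":0,"travel":[0,0,0.01],"twist":0},{"gripper":0,"travel":[0,0,0.004],"twist":0}]'
python3 -m handwheel '[{"gripper":0,"travel":[0,0,0.003],"twist":0},{"gripper":0,"travel":[0,0,0.001],"twist":0},{"gripper":0,"travel":[0,0,0],"twist":0},{"gripper":0,"travel":[0,0,0],"twist":0}]'
```

```text
time_s: 7.32
ee_pos: [531.1, 13.5, 298.6]
ee_rot: [-179.9, 0.1, -163.8]
force: [0.4, 0.1, -0.8]
gripper_width: 17.2
time_s: 7.73
ee_pos: [530.2, 16.8, 234.2]
ee_rot: [179.9, -0.2, -163.7]
force: [-0.6, -0.0, 0.1]
gripper_width: 17.5
time_s: 8.07
ee_pos: [531.2, 16.4, 232.5]
ee_rot: [-180.0, 0.1, -163.7]
force: [0.5, 0.3, -0.4]
gripper_width: 17.3
```

```bash
python3 -m handwheel '[{"gripper":0,"travel":[0,0,0.001],"twist":0},{"gripper":0,"travel":[0,0,0.001],"twist":0},{"gripper":0,"travel":[0,0,0.0008],"twist":0},{"gripper":0,"travel":[0,0,0],"twist":0},{"gripper":0,"travel":[0,0,0],"twist":0}]'
python3 - <<'E'
from h import *
f=grab("side");cv2.imwrite("pics/side3.png",cv2.resize(f["frame"][180:340,200:400,::-1],None,fx=4,fy=4,interpolation=2)[:600,:800])
E
```

```text
time_s: 8.48
ee_pos: [531.1, 16.2, 229.6]
ee_rot: [-180.0, 0.1, -163.7]
force: [-0.6, -1.0, 4.5]
gripper_width: 17.8
```

View pics/side3.png

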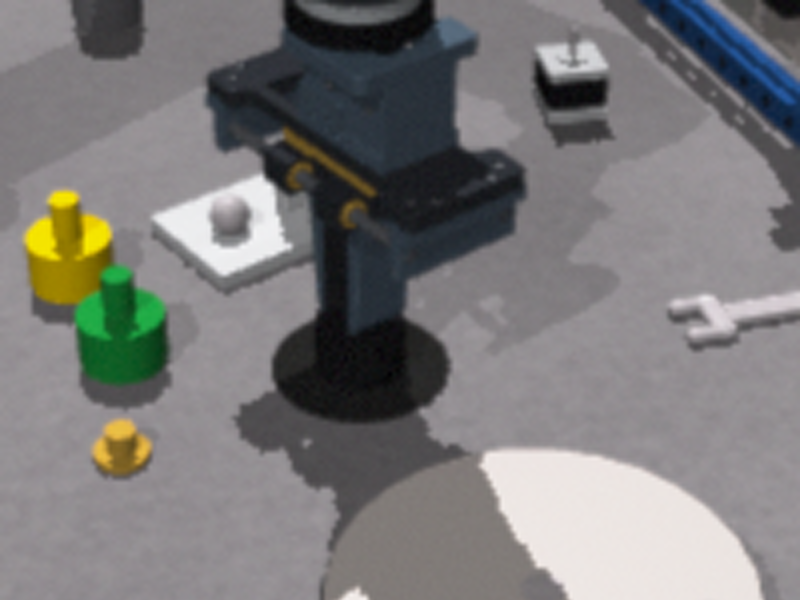

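The picture shows the cover centred on the mat at crop (360,360) and the ball in its pocket at (230,215). The wrist reads 4.5 N, so the cover is standing on the mat and I can release it.

```bash
python3 -m handwheel '[{"gripper":100,"travel":[0,0,0],"twist":0},{"gripper":100,"travel":[0,0,0],"twist":0},{"gripper":100,"travel":[0,0,0],"twist":0},{"gripper":100,"travel":[0,0,0],"twist":0},{"gripper":100,"travel":[0,0,0],"twist":0}]'
python3 -m handwheel '[{"gripper":100,"travel":[0,0,0],"twist":0},{"gripper":100,"travel":[0,0,0],"twist":0},{"gripper":100,"travel":[0,0,-0.02],"twist":0},{"gripper":100,"travel":[0,0,-0.04],"twist":0},{"gripper":100,"travel":[0,0,-0.04],"twist":0}]'
python3 -m handwheel '[{"gripper":100,"travel":[0,0,-0.04],"twist":0},{"gripper":100,"travel":[0,0.02,-0.02],"twist":0},{"gripper":100,"travel":[0,0.02,0],"twist":0},{"gripper":100,"travel":[0,0,0],"twist":0},{"gripper":100,"travel":[0,0,0],"twist":0}]'
cat > m4.py <<'E'
from h import *
f=grab("wrist");save(f,"wrist4.png")
for t,z in (("tray",0),("tray_grip",50),("cover",3),("cover_knob",48),("mat",0),("ball_center",20)):
    for r in env.pinpoint("wrist",t)[:3]:
        print(t,round(r["confidence"],2),np.round(r["uv"],1),onz(f,r["uv"],z)[:2].round(1))
E
python3 m4.py
```

```text
time_s: 8.95
ee_pos: [530.8, 16.3, 228.7]
ee_rot: [180.0, -0.0, -163.7]
force: [-0.3, 0.2, -0.6]
gripper_width: 48.1
time_s: 9.37
ee_pos: [530.4, 16.2, 328.8]
ee_rot: [179.9, -0.2, -163.7]
force: [2.1, 0.3, -0.3]
gripper_width: 81.2
time_s: 9.78
ee_pos: [519.3, 55.0, 389.0]
ee_rot: [-180.0, 0.0, -163.6]
force: [1.4, -1.0, -0.3]
gripper_width: 90.9
tray 0.96 [415.6 276.7] [555.8 178.8]
cover 0.97 [445.6 135.5] [404.2 158.7]
cover 0.93 [516.1 108.7] [346.3 228.5]
cover 0.86 [277.2 211.9] [529.   17.9]
cover_knob 0.92 [543.2 104.4] [342.4 233.7]
cover_knob 0.85 [462.1 133.3] [402.9 158.2]
cover_knob 0.77 [271.6 221.2] [529.3  17.6]
ball_center 0.56 [425.6 232.3] [503.5 164.6]
```

View pics/wrist4.png

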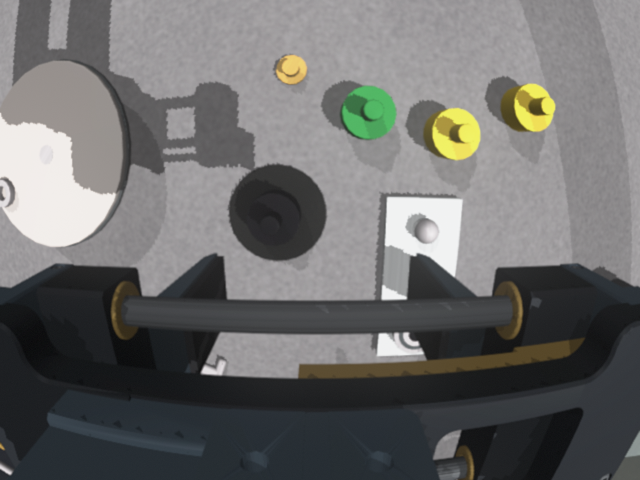

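The cover stands on the mat at (277,212), and the ball sits in its pocket at (426,231).

```bash
python3 -m handwheel '[{"gripper":100,"travel":[-0.017,0.026,0],"twist":0},{"gripper":100,"travel":[-0.02,0.03,0.01],"twist":0},{"gripper":100,"travel":[-0.02,0.03,0.02],"twist":0},{"gripper":100,"travel":[-0.0168,0.023,0.02],"twist":0},{"gripper":100,"travel":[0,0,0],"twist":0}]'
python3 -m handwheel '[{"gripper":100,"travel":[0,0,0.02],"twist":0},{"gripper":100,"travel":[0,0,0.02],"twist":0},{"gripper":100,"travel":[0,0,0.01],"twist":0},{"gripper":100,"travel":[0,0,0.005],"twist":0},{"gripper":100,"travel":[0,0,0],"twist":0}]'
cat > m5.py <<'E'
from h import *
f=grab("wrist");save(f,"wrist5.png");print(env.state()["ee_pos"])
for t,z in (("tray",0),("tray_grip",50),("ball_center",20)):
    for r in env.pinpoint("wrist",t)[:2]:
        print(t,round(r["confidence"],2),np.round(r["uv"],1),onz(f,r["uv"],z)[:2].round(1))
E
python3 m5.py
```

```text
time_s: 10.55
ee_pos: [560.5, 183.5, 334.5]
ee_rot: [179.9, -0.3, -163.5]
force: [-0.1, 0.6, 0.2]
gripper_width: 91.6
time_s: 10.97
ee_pos: [559.8, 179.4, 283.1]
ee_rot: [-180.0, -0.1, -163.8]
force: [0.3, -0.4, 0.5]
gripper_width: 91.1
[560.14575384 179.52901288 284.11588938]
tray 0.64 [314.3 235.6] [557.3 178.1]
tray_grip 0.97 [317.4 259.3] [559.  180.7]
ball_center 0.9 [318.1 160.1] [503.3 165.1]
```

View pics/wrist5.png

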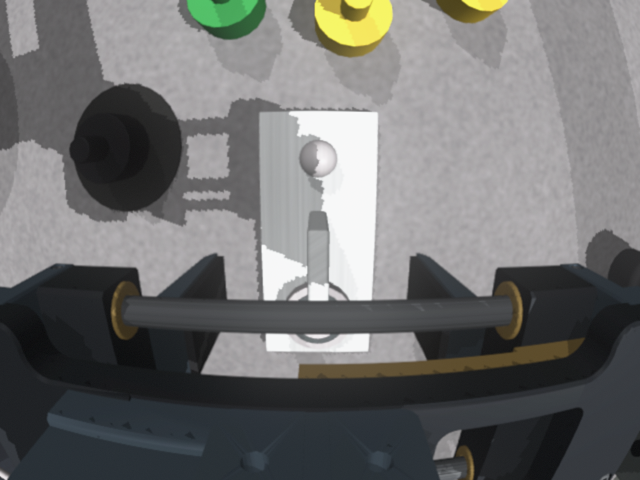

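The picture shows the fin at (318,250) and the ball at (318,158), both centred between the jaws and aligned with them.

```bash
python3 -m handwheel '[{"gripper":25,"travel":[0.0005,0.0012,0.01],"twist":0},{"gripper":25,"travel":[0,0,0.02],"twist":0},{"gripper":25,"travel":[0,0,0.02],"twist":0},{"gripper":25,"travel":[0,0,0.009],"twist":0},{"gripper":25,"travel":[0,0,0.003],"twist":0}]' 40
python3 -m handwheel '[{"gripper":25,"travel":[0,0,0],"twist":0},{"gripper":25,"travel":[0,0,0],"twist":0},{"gripper":22,"travel":[0,0,0],"twist":0},{"gripper":22,"travel":[0,0,0],"twist":0},{"gripper":22,"travel":[0,0,0],"twist":0}]'
python3 -m handwheel '[{"gripper":20,"travel":[0,0,0],"twist":0},{"gripper":18,"travel":[0,0,0],"twist":0},{"gripper":17,"travel":[0,0,0],"twist":0},{"gripper":16,"travel":[0,0,0],"twist":0},{"gripper":15,"travel":[0,0,0],"twist":0}]'
```

```text
time_s: 11.58
ee_pos: [558.5, 180.8, 220.2]
ee_rot: [180.0, -0.2, -163.7]
force: [-0.5, -0.4, 0.7]
gripper_width: 60.7
time_s: 12.0
ee_pos: [559.3, 181.0, 222.7]
ee_rot: [180.0, 0.1, -163.7]
force: [0.6, 0.1, 0.9]
gripper_width: 27.4
time_s: 12.42
ee_pos: [559.2, 180.9, 222.0]
ee_rot: [-180.0, 0.0, -163.7]
force: [-0.1, -1.0, 0.1]
gripper_width: 13.8
```

```bash
python3 -m handwheel '[{"gripper":14,"travel":[0,0,0],"twist":0},{"gripper":13,"travel":[0,0,0],"twist":0},{"gripper":12,"travel":[0,0,0],"twist":0},{"gripper":8,"travel":[0,0,0],"twist":0},{"gripper":0,"travel":[0,0,0],"twist":0}]' 40
python3 -m handwheel '[{"gripper":0,"travel":[0,0,0],"twist":0},{"gripper":0,"travel":[0,0,0],"twist":0},{"gripper":0,"travel":[0,0,-0.001],"twist":0},{"gripper":0,"travel":[0,0,-0.002],"twist":0},{"gripper":0,"travel":[0,0,-0.003],"twist":0}]'
python3 -m handwheel '[{"gripper":0,"travel":[0,0,-0.004],"twist":0},{"gripper":0,"travel":[0,0,-0.004],"twist":0},{"gripper":0,"travel":[0,0,-0.003],"twist":0},{"gripper":0,"travel":[0,0,-0.002],"twist":0},{"gripper":0,"travel":[0,0,-0.001],"twist":0}]'
python3 - <<'E'
from h import *
f=grab("side");cv2.imwrite("pics/side6.png",cv2.resize(f["frame"][150:300,180:380,::-1],None,fx=4,fy=4,interpolation=2))
E
```

```text
time_s: 12.83
ee_pos: [559.2, 180.8, 222.0]
ee_rot: [-180.0, 0.0, -163.7]
force: [0.8, -1.3, 0.1]
gripper_width: 12.2
time_s: 13.25
ee_pos: [558.6, 181.1, 227.3]
ee_rot: [180.0, -0.1, -163.7]
force: [-0.1, -0.3, -4.2]
gripper_width: 11.8
time_s: 13.67
ee_pos: [559.2, 181.0, 242.5]
ee_rot: [180.0, 0.0, -163.7]
force: [0.1, -0.4, -3.0]
gripper_width: 11.8
```

View pics/side6.png

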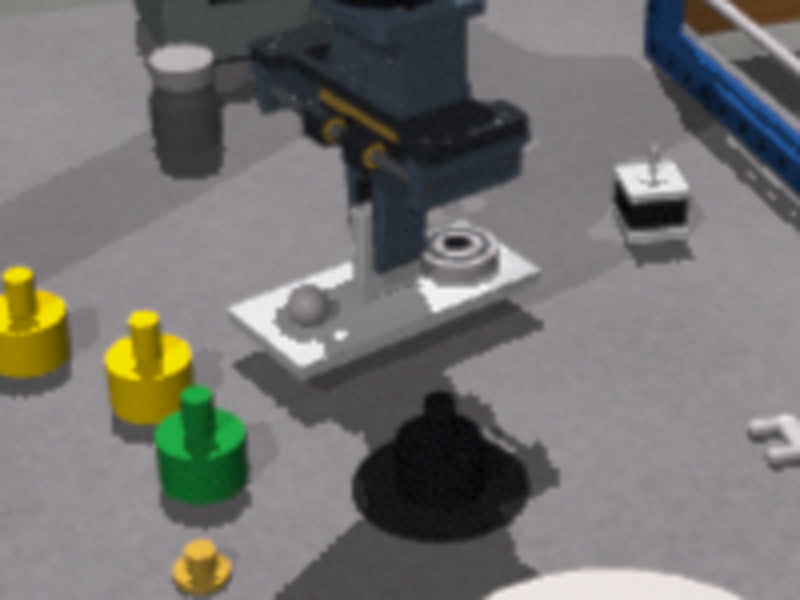

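The tray is lifted level, with the ball in its pocket at (307,303). I'll raise it gently to carrying height.

```bash
python3 -m handwheel '[{"gripper":0,"travel":[0,0,-0.003],"twist":0},{"gripper":0,"travel":[0,0,-0.006],"twist":0},{"gripper":0,"travel":[0,0,-0.009],"twist":0},{"gripper":0,"travel":[0,0,-0.012],"twist":0},{"gripper":0,"travel":[0,0,-0.012],"twist":0}]'
python3 -m handwheel '[{"gripper":0,"travel":[0,0,-0.012],"twist":0},{"gripper":0,"travel":[0,0,-0.012],"twist":0},{"gripper":0,"travel":[0,0,-0.012],"twist":0},{"gripper":0,"travel":[0,0,-0.012],"twist":0},{"gripper":0,"travel":[0,0,-0.012],"twist":0}]'
python3 -m handwheel '[{"gripper":0,"travel":[0,0,-0.012],"twist":0},{"gripper":0,"travel":[0,0,-0.009],"twist":0},{"gripper":0,"travel":[0,0,-0.006],"twist":0},{"gripper":0,"travel":[0,0,-0.004],"twist":0},{"gripper":0,"travel":[0,0,-0.002],"twist":0}]'
python3 -m handwheel '[{"gripper":0,"travel":[0.00105,-0.0028,0],"twist":0},{"gripper":0,"travel":[0.0021,-0.0056,0],"twist":0},{"gripper":0,"travel":[0.0032,-0.0084,0],"twist":0},{"gripper":0,"travel":[0.0042,-0.0112,0],"twist":0},{"gripper":0,"travel":[0.00525,-0.014,0],"twist":0}]'
python3 -m handwheel '[{"gripper":0,"travel":[0.00525,-0.014,0],"twist":0},{"gripper":0,"travel":[0.00525,-0.014,0],"twist":0},{"gripper":0,"travel":[0.00525,-0.014,0],"twist":0},{"gripper":0,"travel":[0.0042,-0.0112,0],"twist":0},{"gripper":0,"travel":[0.003,-0.0084,0],"twist":0}]'
python3 - <<'E'
from h import *
f=grab("scene");f2=grab("wrist")
for c,ff in (("scene",f),("wrist",f2)):
  for t in ("ball_center","tray_grip","turntable_top"):
    print(c,t,[(round(r["confidence"],2),np.round(r["uv"]),onz(ff,r["uv"],{"ball_center":175,"tray_grip":205,"turntable_top":55}[t]).round()) for r in env.pinpoint(c,t)[:2]])
E
```

```text
time_s: 14.13
ee_pos: [559.1, 180.9, 285.0]
ee_rot: [180.0, 0.0, -163.7]
force: [0.7, 0.3, -2.8]
gripper_width: 11.9
time_s: 14.55
ee_pos: [559.0, 180.9, 345.5]
ee_rot: [180.0, 0.1, -163.7]
force: [0.0, 0.5, -4.7]
gripper_width: 12.1
time_s: 14.97
ee_pos: [559.1, 180.9, 377.5]
ee_rot: [180.0, 0.0, -163.7]
force: [0.2, -0.5, -3.5]
gripper_width: 12.2
time_s: 15.38
ee_pos: [555.5, 135.1, 376.5]
ee_rot: [-180.0, -0.0, -163.7]
force: [-0.1, 0.0, -3.1]
gripper_width: 12.0
time_s: 15.8
ee_pos: [550.6, 68.5, 376.9]
ee_rot: [-180.0, -0.0, -163.8]
force: [1.0, 0.3, -3.4]
gripper_width: 12.0
scene ball_center [(0.45, array([351., 210.]), array([568.,  71., 175.]))]
scene tray_grip [(0.84, array([350., 194.]), array([554.,  64., 205.]))]
scene turntable_top [(0.65, array([221., 208.]), array([ 534., -224.,   55.]))]
wrist ball_center [(0.65, array([314., 162.]), array([494.,  50., 175.]))]
wrist tray_grip [(0.7, array([315., 299.]), array([550.,  67., 205.]))]
wrist turntable_top [(0.78, array([ 34., 123.]), array([ 525., -231.,   55.]))]
```

The ball is still in its pocket: the wrist camera puts it at (494,50) and I expected (495,52). Carrying on to the turntable.

```bash
python3 -m handwheel '[{"gripper":0,"travel":[0.00105,-0.0028,0],"twist":0},{"gripper":0,"travel":[0.0021,-0.0056,0],"twist":0},{"gripper":0,"travel":[0.0032,-0.0084,0],"twist":0},{"gripper":0,"travel":[0.0042,-0.0112,0],"twist":0},{"gripper":0,"travel":[0.0053,-0.0141,0],"twist":0}]'
python3 -m handwheel '[{"gripper":0,"travel":[0.0053,-0.0141,0],"twist":0},{"gripper":0,"travel":[0.0053,-0.0141,0],"twist":0},{"gripper":0,"travel":[0.0053,-0.0141,0],"twist":0},{"gripper":0,"travel":[0.0053,-0.0141,0],"twist":0},{"gripper":0,"travel":[0.0053,-0.0141,0],"twist":0}]'
python3 -m handwheel '[{"gripper":0,"travel":[0.0053,-0.0141,0],"twist":0},{"gripper":0,"travel":[0.0053,-0.0141,0],"twist":0},{"gripper":0,"travel":[0.0053,-0.0141,0],"twist":0},{"gripper":0,"travel":[0.0053,-0.0141,0],"twist":0},{"gripper":0,"travel":[0.0053,-0.0141,0],"twist":0}]'
python3 -m handwheel '[{"gripper":0,"travel":[0.0053,-0.0141,0],"twist":0},{"gripper":0,"travel":[0.0053,-0.0141,0],"twist":0},{"gripper":0,"travel":[0.0053,-0.0141,0],"twist":0},{"gripper":0,"travel":[0.0053,-0.0141,0],"twist":0},{"gripper":0,"travel":[0.0053,-0.0141,0],"twist":0}]'
python3 -m handwheel '[{"gripper":0,"travel":[0.0042,-0.0112,0],"twist":0},{"gripper":0,"travel":[0.0032,-0.0084,0],"twist":0},{"gripper":0,"travel":[0.0021,-0.0056,0],"twist":0},{"gripper":0,"travel":[0.001,-0.0028,0],"twist":0},{"gripper":0,"travel":[0,0,0],"twist":0}]'
python3 -m handwheel '[{"gripper":0,"travel":[0,0,0],"twist":0},{"gripper":0,"travel":[0,0,0],"twist":0},{"gripper":0,"travel":[0,0,0],"twist":0},{"gripper":0,"travel":[0,0,0],"twist":0},{"gripper":0,"travel":[0,0,0],"twist":0}]'
python3 - <<'E'
from h import *
fs={c:grab(c) for c in ("scene","side","wrist")}
for c,f in fs.items():
  for t,z in (("ball_center",175),("tray_grip",205),("turntable_top",55),("cover",3),("mat",0)):
    print(c,t,[(round(r["confidence"],2),np.round(r["uv"]),onz(f,r["uv"],z).round()) for r in env.pinpoint(c,t)[:4]])
s=np.vstack([fs["side"]["frame"][120:400,150:450],fs["scene"]["frame"][80:360,150:450]])
s=np.hstack([s[:280],s[280:]]);cv2.imwrite("pics/end7.png",cv2.resize(s[:,:,::-1],(800,373)))
print(env.state()["ee_pos"],env.state()["qvel"].round(2))
E
```

```text
time_s: 16.62
ee_pos: [547.4, 24.9, 376.9]
ee_rot: [-180.0, -0.0, -163.7]
force: [0.9, -0.2, -3.8]
gripper_width: 11.9
time_s: 17.03
ee_pos: [541.5, -51.2, 377.0]
ee_rot: [-180.0, -0.0, -163.8]
force: [0.6, 0.6, -3.5]
gripper_width: 11.6
time_s: 17.45
ee_pos: [535.6, -126.3, 377.0]
ee_rot: [-180.0, -0.0, -163.8]
force: [-0.7, 0.1, -3.3]
gripper_width: 11.6
time_s: 17.87
ee_pos: [529.8, -201.3, 376.9]
ee_rot: [-180.0, -0.0, -163.8]
force: [-0.3, -1.0, -3.5]
gripper_width: 11.8
time_s: 18.28
ee_pos: [528.2, -229.8, 376.9]
ee_rot: [180.0, 0.0, -163.8]
force: [0.4, 0.5, -4.2]
gripper_width: 12.0
time_s: 18.7
ee_pos: [528.4, -229.0, 377.0]
ee_rot: [180.0, 0.0, -163.7]
force: [-0.5, -0.3, -4.6]
gripper_width: 12.0
scene ball_center [(0.35, array([410., 356.]), array([851., 224., 175.]))]
scene tray_grip [(0.6, array([208., 160.]), array([ 528., -233.,  205.]))]
scene turntable_top [(0.69, array([219., 208.]), array([ 535., -229.,   55.])), (0.16, array([326., 228.]), array([536.,  15.,  55.]))]
scene cover [(0.95, array([392., 210.]), array([411., 148.,   3.])), (0.9, array([359., 206.]), 
[... 777 characters left out ...]
 76.,   3.])), (0.56, array([289., 274.]), array([527.,   9.,   3.]))]
side mat [(0.78, array([292., 272.]), array([535.,  16.,   0.]))]
wrist ball_center [(0.73, array([313., 158.]), array([ 470., -247.,  175.]))]
wrist tray_grip [(0.81, array([312., 299.]), array([ 528., -230.,  205.]))]
wrist turntable_top [(0.68, array([119., 135.]), array([ 496., -420.,   55.]))]
wrist cover [(0.78, array([521., 280.]), array([532.,  15.,   3.])), (0.77, array([588., 196.]), array([412.,  69.,   3.])), (0.75, array([632., 214.]), array([405., 160.,   3.]))]
wrist mat [(0.97, array([524., 281.]), array([532.,  23.,   0.]))]
[ 528.34887088 -229.34093843  376.90215599] [ 0.01 -0.01 -0.05 -0.03  0.12  0.02]
```

View pics/end7.png

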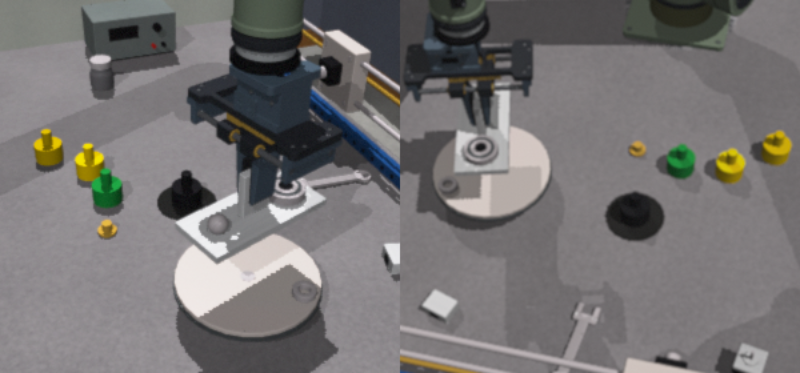

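The tray is over the turntable, level and still, with the ball in its pocket and the cover upright on the mat. Handing in.

```bash
python3 -c "
from workcell import env
print(env.job_done(), env.state()['time_s'])"
```

```text
the job is handed in; nothing more can be done
the job is handed in; nothing more can be done
```

The job is handed in, at about 20 s on the robot's clock. I lifted the black cover off the ball and set it knob up on the mat. Then I gripped the tray by its fin at 40 N, carried it over slowly, and left it held over the turntable. There is no verdict, so what follows is my own last checks.

- **Tray:** the gripper is at (528, -229) mm and the turntable centre is at about (529, -231), so it is centred to within a few mm. The underside is about 100 mm above the turntable's top by arm position. The tool axis reads vertical, the joints are at rest, and the fingers hold 12.0 mm.
- **Ball:** the wrist and side cameras put it within about 4 mm of its pocket place. The scene camera's only ball report was a low-confidence false one elsewhere.
- **Cover:** it stands upright and released on the mat. The cameras place it within about 15 mm of the mat's centre and disagree with each other by several mm.
- **Bystanders:** no contact was seen, and those visible in the last picture look unmoved. I did not measure them again, and the jar, screwdriver and race were not checked closely.

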